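# Turn the locked kitchen sign to its plate-and-cutlery face

## Task

The turning sign on the worktop is locked with its round plaque-and-bar face to the front of its stand. Slide the safety tab fully out, away from the sign, raise the latch to its upper stop, then turn the sign half a turn so that its plate-and-cutlery face looks squarely to the front. Leave the tab out, the latch up and the things standing round the stand where they are.

Things in the scene. Friction and masses are not known exactly. Their poses are not given: they have to be found in the camera images.
- stand: fixed aluminium base plate of the turning sign, 100 x 345 x 12 mm, lying on the worktop. Origin: on the worktop, straight below the sign's pivot. z up; y runs along the plate towards the latch and the safety tab; -x is the stand's front, +x its back. Along y: sign pivot at 0, latch grip at 118 mm, tab fin at 184 mm; the plate spans y = -105 to 240 mm
- sign (a joint): angle (rad) of the wooden sign about its upright pivot over the stand's origin, counter-clockwise from above positive. At 0, the start, its width lies along the stand's y and its face with round plaque and level bar looks to the stand's front. It turns either way, beyond a full turn, and stays where left (friction under 0.1 N m). At +pi or -pi the plate-and-cutlery face looks to the front
- sign_top (a point): centre of the sign's top edge, on the pivot axis, 145 mm above the worktop. The sign is a flat panel 140 mm wide, 12 thick, 95 high (lower edge 50 mm above the worktop); its top 32 mm are plain on both faces, the reliefs below stand 3 mm proud at most. The stand has nothing in the way of its turning but the lowered latch
- sign_plate (a point): centre of the relief on the sign's plate-and-cutlery face (a round plate between fork and knife), 84 mm above the worktop, 6 mm off the pivot axis; this face looks to the stand's back at the start
- sign_tongue (a point): tip of the steel tongue on the sign's side edge nearest the latch at the start, 96 mm from the pivot, 59 mm above the worktop; 10 mm thick, 14 high; the opposite edge has another. The lowered latch's fork straddles it, so that the sign cannot turn by more than about 2 degrees until the latch is up
- latch (a joint): height (m) by which the steel lift latch has been raised: 0 down (fork over the sign's tongue), 0.032 at its upper stop; the sign is free from 0.020 upwards. Stiff slide (about 4 N to lift), stays where it is left. While the safety tab is in, it will not rise more than about 2 mm
- latch_grip (a point): middle of the top of the latch's upright black grip block, which is 30 (along the stand's x) x 14 (along y) mm and stands free for 34 mm below this point; 114 mm above the worktop when the latch is down; moves with the latch. On the sign's side the latch's other parts are at least 34 mm below this point; the guides beside it end 60 mm above the worktop
- tab (a joint): distance (m) by which the safety tab has been slid out, along the stand's +y, away from the sign: near 0 it reaches over the latch's shoulder and blocks it, 0.025 at its outer stop; the latch is free from 0.014 upwards. Stiff slide (about 2 N), stays where it is left
- tab_fin (a point): middle of the top of the tab's upright black fin, 36 (along the stand's x) x 12 (along y) mm, standing free for 37 mm below this point; 107 mm above the worktop; moves with the tab
- mill_1: glass salt mill with a grey domed top, 44 mm across, 90 mm high, a bystander on the worktop, standing loose; origin at the centre of its underside
- egg_timer: white wind-up egg timer, 63 mm across, 52 mm high, a bystander on the worktop, standing loose; origin at the centre of its underside
- jar_1: round glass jam jar with a screw lid, 70 mm across, 104 mm high, a bystander on the worktop, standing loose; origin at the centre of its underside
- bottle_1: small dropper bottle, 33 mm across, 102 mm high, a bystander on the worktop, standing loose; origin at the centre of its underside
- spice_jar_3: spice jar with a screw cap, 45 mm across, 106 mm high, a bystander on the worktop, standing loose; origin at the centre of its underside
- canister_1: round lidded storage canister, 72 mm across, 85 mm high, a bystander on the worktop, standing loose; origin at the centre of its underside

How it is judged:
On the way, in this order (a step that is already met when the one before it is completed fails the run):
1. the safety tab is slid out (16 mm or more) with the latch still down (value of joint tab above 0.016 m and value of joint latch below 0.005 m), for 0.1 s.
2. the latch is raised (22 mm or more) with the sign not yet turned (value of joint latch above 0.022 m and not (value of joint sign above 0.4 rad or value of joint sign below -0.4 rad)), for 0.1 s.
At the end, for the whole second after the job is handed in: the sign stands still half a turn from its start, either way round, within 0.12 rad (7 degrees) of square, plate-and-cutlery face to the stand's front; the tab is out by 16 mm or more and the latch up by 22 mm or more ((value of joint sign between 3.0216 and 3.2616 rad or value of joint sign between -3.2616 and -3.0216 rad) and velocity of joint sign between -0.05 and 0.05 rad/s and value of joint tab above 0.016 m and value of joint latch above 0.022 m); the robot touches nothing.
It fails at once if a bystander is moved by more than 30 mm or tipped (distance of any of mill_1, egg_timer, jar_1, bottle_1, spice_jar_3, canister_1 from where it was at the start of the episode above 0.03 m or angle between any of mill_1, egg_timer, jar_1, bottle_1, spice_jar_3, canister_1's own z axis and vertical above 0.5 rad).
It also fails if it takes over 72 s, if anything falls off the work surface, if the arm or the gripper's body presses on something with over 40 N, if the wrist force passes 120 N, or if a joint passes its speed limit or range.

## Robot

A 6-joint arm with a two-finger parallel gripper is mounted at the origin on a cart in front of the work surface, level with it; the furniture and walls round the work are solid. World frame = base frame: x ahead of the robot, y to its left, z up, the work surface at z = 0. Lengths are in m, angles in rad, forces in N, time in s.
With the tool pointing down it reaches from about 0.275 to 0.975 m from the base axis. Payload 8.4 kg.
Tool frame: the origin (TCP) lies between the finger pads; the fingertips stand 22 mm ahead of it and the grasp point (between the pads) lies 3 mm ahead of it; z points along the fingers, y is the line along which they close (so a half turn about z gives the same grasp; the last joint's range is limited). The gripper opens to 92 mm and grips with 3 to 60 N. Pads are 20 mm wide; open, the fingers measure 128 mm over their backs; the gripper's body (75 mm by 189 mm) begins 69 mm behind the grasp point.
Start: joints at [1.098, 0.353, 1.633, -0, 1.155, -0.002], TCP at [0.283, 0.557, 0.237] pointing down, gripper open.
Joint ranges: [-2.63, 2.63], [-0.92, 2.1], [0.06, 2.66], [-1.3, 4.44], [0, 2.69], [-3.02, 3.02]. Speed limits (rad/s): [2.22, 2.22, 2.79, 3.14, 3.14, 3.14].

## Interface

Orientations are given as [roll, pitch, yaw] about the fixed x, y, z axes, in that order (R = Rz(yaw) Ry(pitch) Rx(roll)).
In Python, from workcell import robot gives the robot as it stands. Calls block until the motion is done:
- robot.move_to(position, orientation): joint-space move of the TCP to a pose.
- robot.move_straight(position, speed=0.15, attitude=None): straight line of the TCP; attitude=None keeps the orientation; speed is the mean speed in m/s.
- robot.movej(angles): joint-space move.
- robot.gripper_to(opening, strength=None): finger opening in m; strength is the grip in N (None keeps the last); returns when the fingers have stopped.
- robot.pause(seconds).
- robot.inverse_kinematics(position, orientation): joint angles nearest the present ones, or None.
- robot.read_camera(name): name is "side" or "top"; returns a dict with "img" (420x560x3 uint8, red, green, blue), "vertical_fov" (degrees; the focal length in pixels is half the picture's height over the tangent of half this angle, whatever the lens; pixels are square), "cx", "cy" (the principal point, pixels), "R" (3x3) and "t" (3): a world point X has camera coordinates R X + t. Camera axes: x right, y down, z forward; pixel columns grow to the right and rows downward; lengths in m; the calibration is good to about 2 mm. A picture is of the moment at which its call begins. There is no depth.
A pose or a line that the arm cannot do raises robot.MotionError and nothing moves.
- robot.close_job(): hands the job in; it is judged then, once.
Readings, each from a call of its own:
- robot.current_time_s(): time.
- robot.current_q(): joint angles.
- robot.current_qvel(): joint speeds.
- robot.current_effort(): joint torques, N m.
- robot.current_eef_pos(): TCP position.
- robot.current_orientation(): TCP orientation.
- robot.current_ft_force(): force on the tool from outside, world axes, zero at the start.
- robot.current_ft_torque(): the same for the moment, N m.
- robot.current_gripper_width(): finger opening in m.
- robot.current_grasp_force(): force on a finger pad.
Only numpy, scipy, OpenCV 4.12 (cv2) and the standard library are available. Lean on these libraries where they do the work, as an engineer would, in place of code of your own. Each camera call takes 0.05 s, during which the arm holds its last target. There are 200 camera calls.

## Working session

There is one attempt and no reset: what is moved stays moved. The work goes in short steps, each a Python script; the robot and the scene stay as the last script left them, time stands still between calls to the robot, and variables do not carry over. Pictures are saved under pics/ and viewed, at most 10 in all, crops included, and the job is handed in when it is done.

```bash
mkdir -p pics; python3 - <<'E'
from workcell import robot
import cv2,numpy as np
for n in("side","top"):
    c=robot.read_camera(n); cv2.imwrite(f"pics/{n}0.png",cv2.resize(c["img"][:,:,::-1],(800,600),interpolation=cv2.INTER_CUBIC))
    print(n,c["vertical_fov"],c["cx"],c["cy"],np.round(c["R"],4).tolist(),np.round(c["t"],4).tolist())
E
```

```text
side 43.21234913853664 279.1346101391554 213.6735143680139 [[0.9892, -0.1454, -0.0178], [-0.0963, -0.554, -0.8269], [0.1104, 0.8197, -0.562]] [-0.5466, 0.2618, 1.1952]
top 53.31769927674401 276.5119216303624 214.82091703606767 [[0.0228, -0.9997, 0.0091], [-0.9909, -0.0238, -0.1326], [0.1328, -0.006, -0.9911]] [0.175, 0.5969, 1.1808]
```

View pics/side0.png

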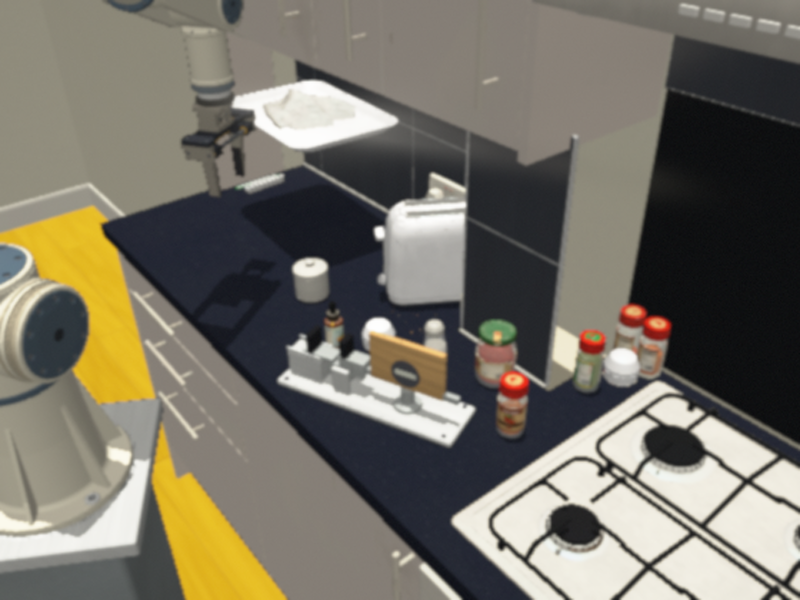

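View pics/top0.png

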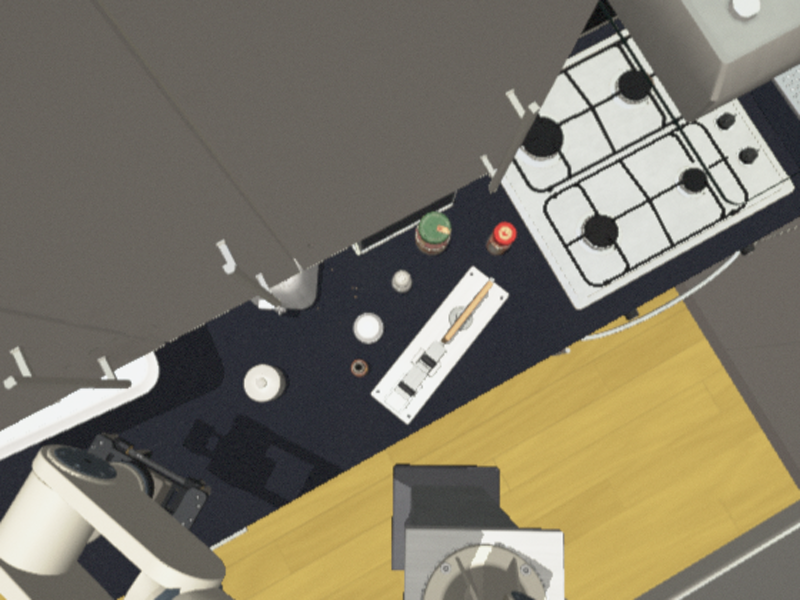

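Side view: the stand sits at about (375,390), with the sign at (408,365), the grips at (317,338) and (347,345), and upper cabinets behind. Top view: the plate corners are at about (474,267), (508,294), (407,424) and (372,394). I'll zoom in on both.

```bash
cat > h.py <<'E'
from workcell import robot
import cv2,numpy as np
def cam(n):
    c=robot.read_camera(n); f=210/np.tan(np.radians(c["vertical_fov"]/2))
    return c,f
def proj(c,f,X):
    p=np.asarray(X)@np.array(c["R"]).T+c["t"]
    return p[...,:2]/p[...,2:]*f+[c["cx"],c["cy"]]
def back(c,f,uv,z):
    R=np.array(c["R"]); o=-R.T@c["t"]; d=R.T@[(uv[0]-c["cx"])/f,(uv[1]-c["cy"])/f,1]
    return o+d*(z-o[2])/d[2]
def crop(n,x,y,w,h,s,name):
    c,f=cam(n); cv2.imwrite(f"pics/{name}.png",cv2.resize(c["img"][y:y+h,x:x+w,::-1],(w*s,h*s),interpolation=cv2.INTER_CUBIC)); return c,f
E
python3 - <<'E'
from h import *
c,f=crop("top",230,170,140,140,4,"topc")
for p in[(474,267),(508,294),(407,424),(372,394)]: print(back(c,f,np.array(p)*.7,.012).round(4))
crop("side",185,200,200,125,4,"sidec")
E
```

```text
[0.685  0.0243 0.012 ]
[ 0.6291 -0.0474  0.012 ]
[0.3565 0.1589 0.012 ]
[0.4153 0.2318 0.012 ]
```

View pics/topc.png

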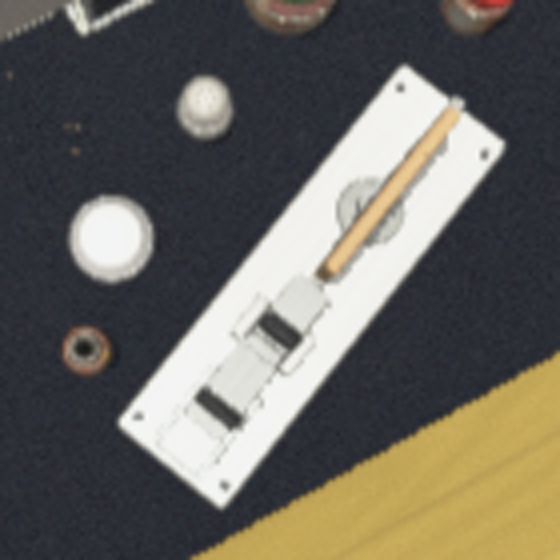

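View pics/sidec.png

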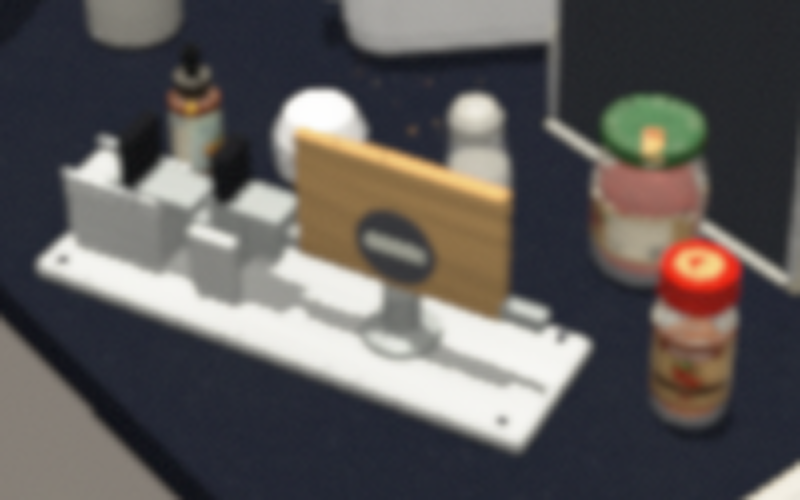

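Both crops show the plate corners, black grip and fin and sign top clearly. I'll fit the stand pose from these.

```bash
cat >> h.py <<'E'
def down(yaw): return [np.pi,0,yaw]
def W(P,x,y,z): 
    c,s=np.cos(P[2]),np.sin(P[2]); return [P[0]+c*x-s*y,P[1]+s*x+c*y,z]
E
python3 - <<'E'
from h import *
from scipy.optimize import least_squares
T,S=cam("top"),cam("side")
obs=[(T,np.array(p)/4+[230,170],m) for p,m in[((405,65),(.05,-.105,.012)),((505,147),(-.05,-.105,.012)),((223,508),(-.05,.24,.012)),((119,423),(.05,.24,.012)),((458,108),(0,-.07,.145)),((327,272),(0,.07,.145)),((281,327),(0,.118,.114)),((221,403),(0,.184,.107))]]
obs+=[(S,np.array(p)/4+[185,200],m) for p,m in[((592,345),(.05,-.105,.012)),((520,450),(-.05,-.105,.012)),((38,265),(-.05,.24,.012)),((298,133),(-.006,.07,.145)),((508,206),(-.006,-.07,.145))]]
r=lambda P:np.concatenate([proj(*c,W(P,*m))-p for c,p,m in obs])
s=least_squares(r,[.55,.08,.93],loss="soft_l1"); P=s.x
print(P,np.round(r(P).reshape(-1,2),1).tolist()); np.save("P.npy",P)
for n,m,yaws in[("tab",(0,.184,.092),(0,np.pi)),("latch",(0,.118,.1),(0,np.pi)),("sign",(0,0,.133),(np.pi/2,-np.pi/2))]:
  for y in yaws:
    a=P[2]+y; a=(a+np.pi)%(2*np.pi)-np.pi
    print(n,round(a,3),np.round(W(P,*m),3),np.round(robot.inverse_kinematics(W(P,*m),down(a)),2))
E
```

```text
[0.5757791  0.04873371 0.91005529] [[0.7, -0.8], [1.9, -0.5], [-0.0, 0.1], [-0.6, -0.6], [1.0, -0.0], [1.3, -0.6], [0.6, 0.3], [0.2, 0.4], [0.5, -1.4], [0.2, -1.8], [-0.5, -1.4], [-2.0, -0.8], [-1.0, -1.6]]
tab 0.91 [0.431 0.162 0.092] [ 0.36  0.31  2.1  -0.    0.73  1.02]
tab -2.232 [0.431 0.162 0.092] [ 0.36  0.31  2.1   0.    0.73 -2.12]
latch 0.91 [0.483 0.121 0.1  ] [ 0.24  0.34  2.02 -0.    0.78  0.9 ]
latch -2.232 [0.483 0.121 0.1  ] [ 0.24  0.34  2.02  0.    0.78 -2.24]
sign 2.481 [0.576 0.049 0.133] [ 0.08  0.4   1.82  0.    0.92 -0.83]
sign -0.661 [0.576 0.049 0.133] [ 0.08  0.4   1.82 -0.    0.92  2.31]
```

```bash
python3 - <<'E'
from h import *
P=np.load("P.npy"); o=down(P[2])
robot.gripper_to(.045,25)
robot.move_to(W(P,0,.184,.23),o)
robot.move_straight(W(P,0,.184,.100),.12)
print(robot.current_ft_force())
robot.gripper_to(0.0,20); print(robot.current_gripper_width(),robot.current_grasp_force(),robot.current_ft_force())
robot.move_straight(W(P,0,.209,.100),.04)
print(robot.current_ft_force(),robot.current_eef_pos(),W(P,0,.209,.1),robot.current_time_s())
robot.gripper_to(.045)
robot.move_straight(W(P,0,.209,.23),.15)
c,f=crop("side",185,180,200,140,4,"s1")
E
```

```text
[-0.36583915  0.59486468  0.36307145]
0.012168212592527922 19.978124499320984 [-7.81514745 10.08007031  8.44032756]
[-1.29356288 -0.70566263  5.66922813] [0.41029313 0.17730045 0.10021065] [np.float64(0.410765723858565), np.float64(0.17699744815010174), 0.1] 5.275
```

View pics/s1.png

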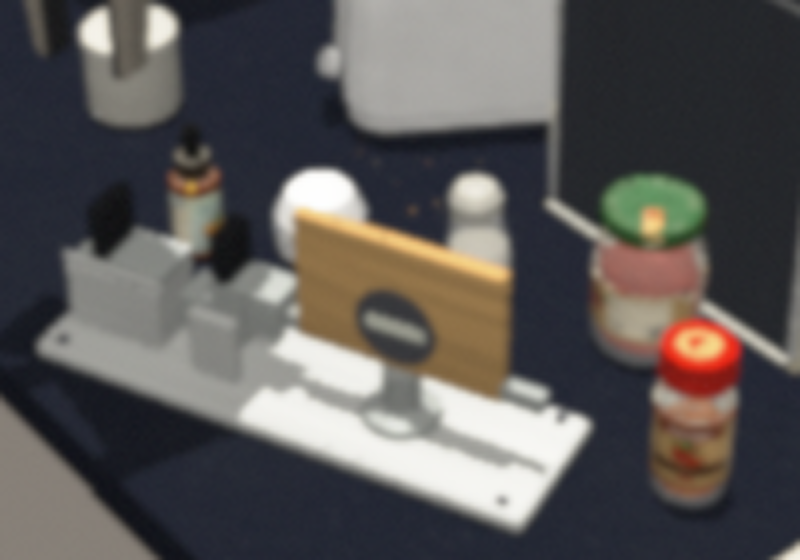

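The tab fin has moved from about (140,230) to (112,218) in this crop, which is clearly out. The bystanders are untouched. Next is the latch.

```bash
python3 - <<'E'
from h import *
P=np.load("P.npy"); o=down(P[2]); S=cam("side")
print([(proj(*S,W(P,0,y,.107))-[185,180])*4 for y in(.184,.209)])
robot.gripper_to(.04,40)
robot.move_straight(W(P,0,.119,.23),.2)
robot.move_straight(W(P,0,.119,.107),.12)
print(robot.current_ft_force())
robot.gripper_to(0.0,40); print(robot.current_gripper_width(),robot.current_grasp_force(),robot.current_ft_force())
for z in(.115,.125,.135,.139):
    robot.move_straight(W(P,0,.119,z),.04); print(z,robot.current_ft_force().round(1) if hasattr(robot.current_ft_force(),'round') else robot.current_ft_force(),robot.current_eef_pos()[2])
robot.gripper_to(.04)
robot.move_straight(W(P,0,.119,.25),.15)
robot.move_straight(W(P,0,.25,.25),.2)
print(robot.current_time_s())
c,f=crop("side",185,180,200,140,4,"s2")
E
```

```text
[array([140.77544977, 202.85777555]), array([107.81077907, 191.76344127])]
[-0.94978902 -0.30546964 -0.19062574]
0.013851740699188321 39.9820876121521 [-3.32168602  5.49811211  6.22088815]
0.115 [-4.2  4.3  2. ] 0.11512758694094187
0.125 [-3.1  4.9  2.3] 0.12510379579188874
0.135 [-4.   5.7  2. ] 0.13509958039556705
0.139 [-3.7  5.   1.6] 0.13907408913695676
13.2667
```

View pics/s2.png

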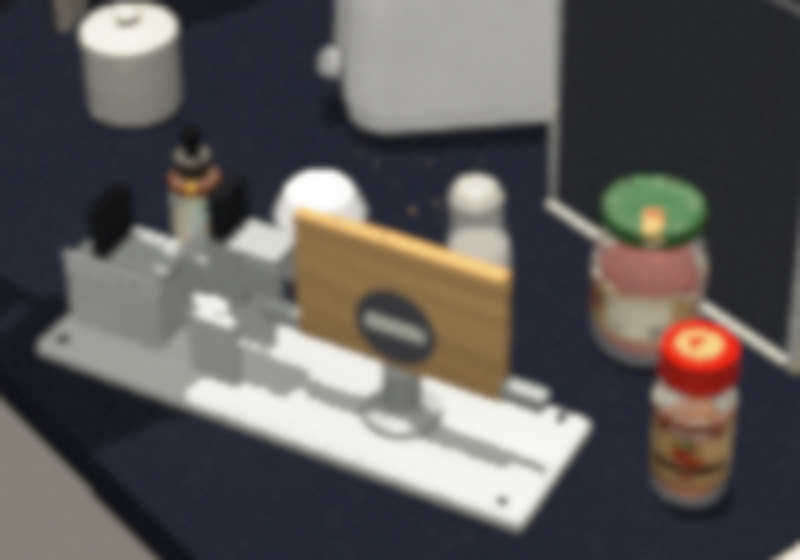

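The latch is up, with its grip top raised about 41 px in the crop (roughly 32 mm), and the sign is still unturned. Now I'll turn the sign, caged loosely at the pivot, and square it with a light close at the end.

```bash
python3 - <<'E'
from h import *
P=np.load("P.npy"); o=down(P[2]+np.pi/2)
robot.gripper_to(.05,10)
robot.move_to(W(P,0,.05,.26),o)
robot.move_straight(W(P,0,0,.24),.2)
robot.move_straight(W(P,0,0,.138),.1)
print(robot.current_ft_force())
robot.gripper_to(.017,10); print(robot.current_gripper_width(),robot.current_ft_force())
q0=np.array(robot.current_q()); print(q0.round(3)); m=0
for k in range(1,9):
    q=q0.copy(); q[5]+=k*np.pi/8; robot.movej(q.tolist())
    print(np.round(robot.current_ft_force(),1),np.round(robot.current_ft_torque(),2),robot.current_time_s())
robot.gripper_to(0,8); print(robot.current_gripper_width(),robot.current_ft_force(),robot.current_orientation())
robot.pause(.3); robot.gripper_to(.05)
robot.move_straight(W(P,0,0,.26),.1)
robot.move_straight(W(P,0,.28,.26),.2)
print(robot.current_time_s())
c,f=crop("side",185,180,200,140,4,"s3")
c,f=crop("top",230,170,140,140,4,"t3")
E
```

```text
[-0.46880088 -0.00490216 -0.50366742]
0.01688573313001471 [ 1.24788797  3.19844998 -1.01147536]
[ 8.200e-02  3.930e-01  1.821e+00  1.000e-03  9.270e-01 -8.280e-01]
[-0.1  2.8  0.2] [ 0.37 -0.11 -0.03] 18.0417
[1.1 1.7 1.4] [ 0.21 -0.17  0.01] 18.5083
[-0.4  1.   0.6] [0.02 0.24 0.03] 18.975
[-4.7  1.8  3.3] [0.43 0.91 0.03] 19.4417
[-4.6  3.7  2.7] [0.65 0.97 0.04] 19.9083
[-5.2  7.1  1.9] [ 1.11  1.1  -0.04] 20.375
[-2.5  6.5 -0.9] [1.26 0.5  0.01] 20.8417
[ 1.   2.6 -2. ] [0.45 0.02 0.03] 21.3
0.012177223142656748 [ 6.96014124 10.62270325 -8.08823027] [-3.13635077e+00 -1.64606590e-03 -6.55639439e-01]
25.5
```

View pics/s3.png

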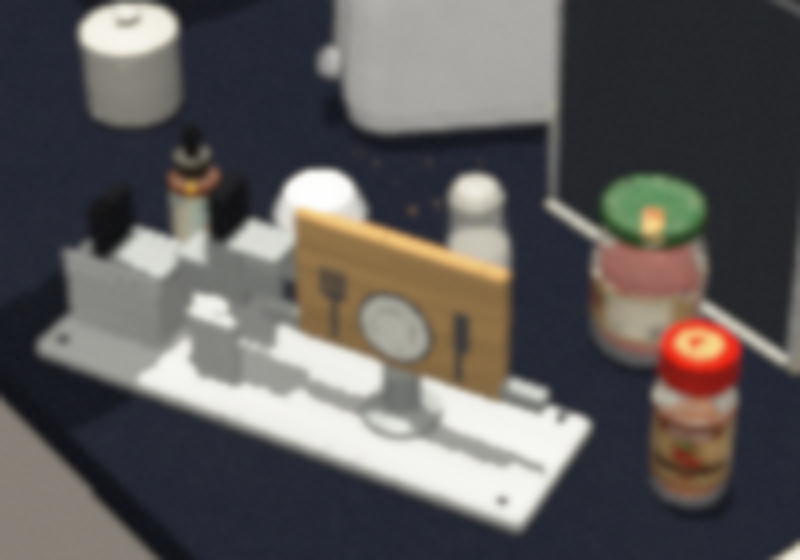

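View pics/t3.png

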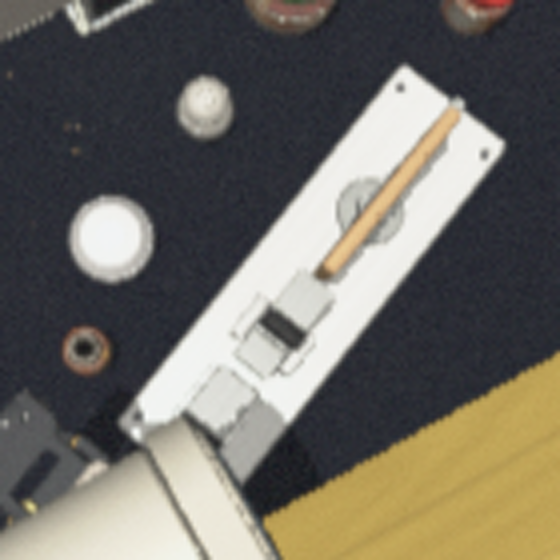

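The plate-and-cutlery face is now at the front, with the sign's edges at the same pixels as at the start: (298,212)–(508,285) in the side view and (327,272)–(458,108) in the top view. The tab is still out, the latch is up and the bystanders are in place.

```bash
python3 -c "
from workcell import robot
robot.pause(.5); print(robot.current_ft_force(), robot.close_job())"
```

```text
the job is handed in; nothing more can be done
[0.17446806 0.22838318 1.08388355] None
```

The job is handed in at about 26 s of the 72 s allowed: by the final pictures the tab is out, the latch is up, the plate-and-cutlery face looks squarely to the front and the bystanders have not moved; the judge's verdict was not returned.

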